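Seat the plug of a sample cell with locking pliers and release them

ROBOT

A 7-joint arm with a two-finger parallel gripper is mounted at the origin on the work surface. World frame = base frame: x ahead of the robot, y to its left, z up, the work surface at z = 0. Lengths are in m, angles in rad, forces in N, time in s.
With the tool pointing down it reaches from about 0.425 to 1.025 m from the base axis. Payload 3.6 kg.
Tool frame: the origin (TCP) lies between the finger pads; the fingertips stand 22 mm ahead of it and the grasp point (between the pads) lies 3 mm ahead of it (env.tcp_to_tips is the distance from the TCP to the fingertips, in m); z points along the fingers, y is the direction in which the jaws open and shut (so a half turn about z gives the same grasp; the last joint's range is limited). The gripper opens to 85 mm and grips with 20 to 120 N. Pads are 22 mm wide; open, the fingers measure 114 mm over their backs; the gripper's body (76 mm by 85 mm) begins 54 mm behind the grasp point. The pads swing forward as they close: fully open they stand 13 mm farther back than shut.
Start: joints at [-1.367, 0.591, 0.048, 1.609, -0.033, 0.943, -0.034], TCP at [0.213, 0.693, 0.253] pointing down, gripper open.
Joint ranges: [-2.69, 2.69], [-0.47, 2.24], [-1.27, 1.36], [0.19, 2.51], [-1.53, 4.68], [0.08, 2.07], [-3.09, 3.09]. Speed limits (rad/s): [2.57, 2.57, 3.14, 3.14, 3.14, 3.14, 3.14].

INTERFACE

Orientations are given as a unit quaternion [x, y, z, w].
In Python, from plant import env gives the robot as it stands.
- The arm moves only by the tool drive_tool, never from a script. Its arguments are lists of equal length, an entry for each row: "xyz": the shift along the tool's x, y, z in m, a list of three; "yaw": the turn about the tool's z in degrees. A call has exactly 5 rows; each row shifts and turns the pose as measured when the row begins, along the tool's axes as they then stand; what a row does not reach is not made up. A row lasts 1/10 s, in which the tool goes at most 50 mm and 8.59 degrees, less where a joint would pass 70% of its speed; a pose out of reach is approached as far as the arm can. A call is refused whole if a number of a shift passes 0.05 or a number of a turn 8.59, either way. A call with a gripper value outside its range is refused whole. "grip" is the opening, from 0 (shut) to 1 (fully open), set as the call begins (left out, the last holds). The fingers move at their own pace and stop on an object; "squeeze" is the grip in N (left out, the last holds). Time passes only in rows, so rows that do not move let the fingers close, or fill a call up. It gives the time, the measured TCP pose, the force and the opening at its end, in the units of the state.
- env.get_obs(): the state, without advancing time (a new reading comes with each control period).
- env.camera(name): name is "side" or "top" or "wrist"; returns the picture (384x512x3 uint8, red, green, blue); there is no depth.
- env.camera_params(name): a dict with "intrinsics" (3x3 intrinsics, pixels), "world_from_camera" (4x4, takes a point from camera to world coordinates); the wrist camera has in their place "T_tool_cam" (4x4, takes a point from camera to tool coordinates, whose origin is the TCP and whose axes are the flange's). Camera axes: x right, y down, z forward; pixel columns grow to the right and rows downward; lengths in m; the calibration is good to about 2 mm. A picture is of the moment at which its call begins: read the wrist's pose just before it. camera_params takes no time and is no camera call.
- env.job_done(): hands the job in, once; it reports no verdict.
The state is a dict: "clock": time; "q": joint angles; "qd": joint speeds; "tau": joint torques, N m; "position": TCP position; "ee_rot": TCP orientation; "force": force on the tool from outside, world axes, zero at the start; "ft_torque": the same for the moment, N m; "width": finger opening in m.
Only numpy, scipy, OpenCV 4.12 (cv2) and the standard library are available. Lean on these libraries where they do the work, as an engineer would, in place of code of your own. Each camera call takes 0.05 s, during which the arm holds its last target. There are 200 camera calls.

TASK

One of the two bench-mounted locking pliers has a sample cell between its jaws: squeeze that pair's handles together until they snap over centre and stay shut by themselves, so that the jaw presses the brass plug fully home, and take the gripper off the handles. Then flick the release lever of the same pliers so that they spring open and the cell is free, and leave the lever to spring back.

Things in the scene. Friction and masses are not known exactly. Their poses are not given: they have to be found in the camera images.
- pliers: Steel locking pliers with the cell in their jaws, level on a bench-mounted post (an identical pair has empty jaws). Origin on the bench under the pivots, on the midline; own x forward to the jaws, y to the fixed-handle side, z up. In this frame, mm: handles are upright bars 10 thick, z 62 to 88, from x=0 back to x=-150, free below behind x=-60. Fixed handle: outer face y=+20, rigid.
- grip (a point): Where to squeeze, at pliers' x=-105, y=0, z=75 mm, with the pliers' axes: midway between the outer faces of the handles when shut (y=-20 and +20 mm). Open, the moving one's outer face is at y=-35. Centre the fingers here, outside both handles, opened 76 mm or more, and close along y, 30 N; it takes about 10 N and goes over centre just before the end of the stroke.
- tab (a point): Middle of the release lever's upright thumb tab: 16 mm in x, 8 in y, 45 high (z 69 to 114). The lever, a dark bar between the handles, pivots 125 mm ahead of the tab, which stands 35 mm behind the handle ends. At rest at pliers' x=-185, y=+3, z=91 mm. Push it to the pliers' -y with closed fingers from its +y side: 16 mm trips the lock, stop at 25 mm; about 4 N; springs back.
- handle (a joint): Angle of the moving handle (the -y one, pivot at pliers' x=0, y=-15 mm), rad: 0 open (its spring rest), 0.105 dead centre, 0.14 shut; beyond dead centre it stays shut when let go.
- release (a joint): Angle of the release lever, rad: 0 at rest, growing as its tab goes to the pliers' -y; trips the lock at about 0.125, stop at 0.2; a light spring returns it.
- plug (a joint): How far the brass plug (head 19 mm wide, 5 thick) is pushed into the aluminium sample cell (30 mm wide, 36 long, loose in the fixed jaw's cradle, 80 mm ahead of the pliers' origin), m: 0 to 0.0015 at the start (7.5 to 9 mm proud), about 0.0088 when pressed home by the shut jaw, stop at 0.009. It stays where it is pushed; neither need be touched by hand.
Things that resemble listed ones, but are neither listed nor needed, are in the scene too. Leave any green, pink or purple look-alike of the part that bears plug alone.

How it is judged:
By the outcome, as a careful person would: the job done as asked, in the order asked, and still so for the second after the job is handed in, with the robot touching nothing.
It also fails if it takes over 45 s, if anything falls off the work surface, if the arm or the gripper's body presses on something with over 40 N, if the wrist force passes 120 N, or if a joint passes its speed limit or range.

## Working session

There is one attempt and no reset: what is moved stays moved. The work goes in short steps, Python scripts to look and compute and a tool call to move; the robot and the scene stay as the last step left them, time stands still between calls to the robot, and variables do not carry over. Pictures are saved under pics/ and viewed, about 8 in all and at most 12, crops included, and the job is handed in when it is done.

Besides the shell and the picture viewer there is one more tool, called after "Emit:" as name(argument=value, ...), one argument or row to a line, values as JSON. drive_tool: Moves the arm, as the interface text tells. Its arguments: {"type":"object","properties":{"xyz":{"type":"array","items":{"type":"array","items":{"type":"number"}}},"yaw":{"type":"array","items":{"type":"number"}},"grip":{"type":"number"},"squeeze":{"type":"number"}},"required":["xyz","yaw"]}

```bash
mkdir -p pics; ls; python3 - <<'E'
from plant import env
import cv2,numpy as np
o=env.get_obs();print({k:np.round(v,4) for k,v in o.items()})
for n in ["top","side"]:
    p=env.camera_params(n);print(n,np.round(p["intrinsics"],1).tolist(),np.round(p["world_from_camera"],3).tolist())
    cv2.imwrite(f"pics/{n}0.png",env.camera(n)[:,:,::-1])
print(env.camera_params("wrist"))
E
```

```text
pics
{'clock': np.float64(0.0), 'q': array([-1.3665,  0.5921,  0.0483,  1.6099, -0.0333,  0.9427, -0.0337]), 'qd': array([ 0.0013, -0.0001, -0.0016,  0.0002, -0.0004,  0.0014, -0.0003]), 'tau': array([ 0.00000e+00, -5.48717e+01,  1.54650e+00, -1.98117e+01,
        9.30000e-03,  8.90000e-03,  0.00000e+00]), 'position': array([0.2125, 0.6923, 0.2521]), 'ee_rot': array([ 1.483e-01,  9.889e-01, -1.100e-03, -1.000e-04]), 'force': array([ 0.1094, -0.4525, -0.7213]), 'ft_torque': array([-0.0468, -0.0239,  0.0413]), 'width': np.float64(0.0857)}
top [[375.3, 0.0, 253.1], [0.0, 375.3, 197.1], [0.0, 0.0, 1.0]] [[0.007, -0.982, 0.19, 0.404], [-1.0, -0.006, 0.007, -0.063], [-0.006, -0.19, -0.982, 1.015], [0.0, 0.0, 0.0, 1.0]]
side [[460.4, 0.0, 256.5], [0.0, 460.4, 197.3], [0.0, 0.0, 1.0]] [[0.927, -0.289, 0.241, 0.32], [-0.376, -0.697, 0.61, -0.718], [-0.008, -0.656, -0.755, 0.921], [0.0, 0.0, 0.0, 1.0]]
{'intrinsics': array([[307.82353717,   0.        , 258.92618276],
       [  0.        , 307.82353717, 194.11240229],
       [  0.        ,   0.        ,   1.        ]]), 'T_tool_cam': array([[-7.18191671e-04, -9.52163729e-01, -3.05587497e-01,
         7.88124942e-02],
       [ 9.99999635e-01, -5.42476295e-04, -6.59926077e-04,
        -6.39652995e-04],
       [ 4.62583701e-04, -3.05587859e-01,  9.52163771e-01,
        -1.18998393e-01],
       [ 0.00000000e+00,  0.00000000e+00,  0.00000000e+00,
         1.00000000e+00]])}
```

View pics/top0.png

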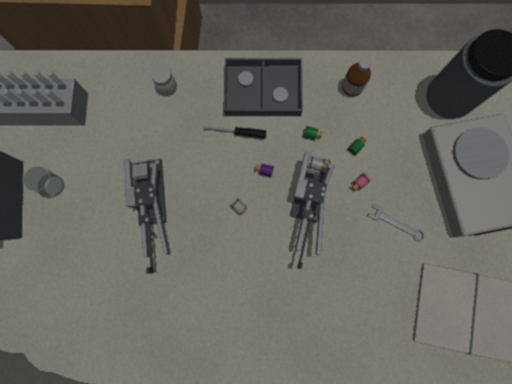

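View pics/side0.png

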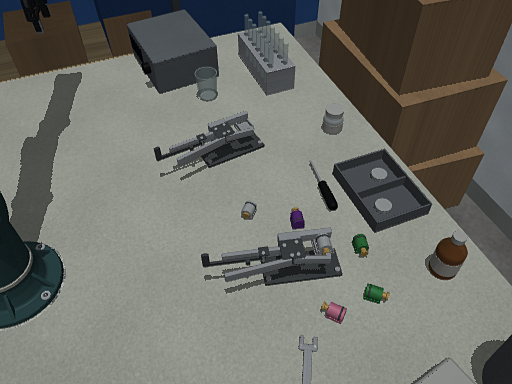

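Top view: pliers A at (313,200) with something brass/aluminium at (318,163); pliers B at (146,195). Loose look-alikes are a grey cell (238,206), purple (264,170), green (313,132) and (357,145), and pink (361,182). The candidate is A. I'll check it in a close crop.

```bash
python3 - <<'E'
import cv2,numpy as np
t=cv2.imread("pics/top0.png");s=cv2.imread("pics/side0.png")
a=cv2.resize(t[145:275,270:345],None,fx=4.6,fy=4.6,interpolation=2)
b=cv2.resize(s[220:300,195:350],None,fx=2.8,fy=2.8,interpolation=2)
c=cv2.resize(t[145:275,105:185],None,fx=2.8,fy=2.8,interpolation=2)
im=np.zeros((600,790,3),np.uint8);im[:a.shape[0],:345]=a[:,:345]
im[:b.shape[0],350:350+b.shape[1]]=b; im[230:230+364,350:350+c.shape[1]]=c
cv2.imwrite("pics/crop1.png",im)
E
```

```text
(no output)
```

View pics/crop1.png

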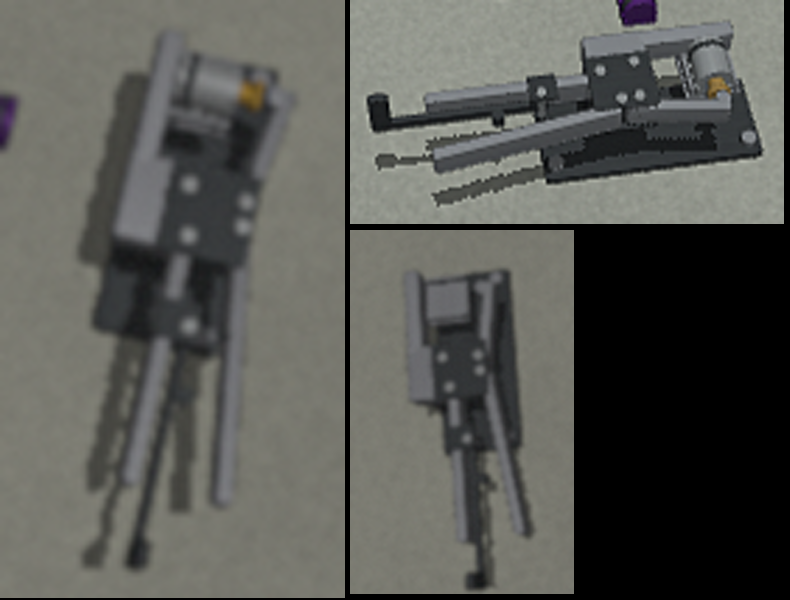

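A holds the cell with its brass plug. B's jaws are empty apart from the plain grey cradle block. In A, the fixed handle end is at top pixel ~(298.3,249.3), the moving handle end at (318.3,253.7) and the tab at (299.8,265).

```bash
cat > h.py <<'E'
import numpy as np,cv2
from scipy.spatial.transform import Rotation as R
from plant import env
def ray(p,K,T,z):
    d=T[:3,:3]@np.linalg.inv(K)@[p[0],p[1],1.]; c=T[:3,3]
    return c+d*(z-c[2])/d[2]
def cast(n,p,z,obs=None):
    c=env.camera_params(n)
    if n=="wrist":
        W=np.eye(4);W[:3,:3]=R.from_quat(obs["ee_rot"]).as_matrix();W[:3,3]=obs["position"]
        T=W@c["T_tool_cam"]
    else: T=c["world_from_camera"]
    return ray(p,c["intrinsics"],T,z)
def totool(w,obs): return R.from_quat(obs["ee_rot"]).as_matrix().T@(np.array(w)-obs["position"])
def snap(name):
    o=env.get_obs(); im=env.camera("wrist")[:,:,::-1]; cv2.imwrite(f"pics/{name}.png",im); return o,im
E
python3 - <<'E'
from h import *
fe=cast("top",(298.3,249.3),.088);ff=cast("top",(308.7,202),.088);tab=cast("top",(299.8,265),.114);me=cast("top",(318.3,253.7),.088)
print(fe,ff,tab,me)
d=(ff-fe)[:2];print(np.degrees(np.arctan2(d[1],d[0])),np.linalg.norm(d))
st=cast("side",(375/2.8-350/2.8+195,98/2.8+220),.114);print("side tab",st)
# side handle end
print("side fixed end",cast("side",((428-350)/2.8+195,98/2.8+220),.088))
v=tab-me
for yaw in np.radians([-8,-10,-12,-14]):
    x=np.array([np.cos(yaw),np.sin(yaw)]);y=np.array([-x[1],x[0]])
    Of=fe[:2]+.15*x-.015*y;Ot=tab[:2]+.185*x-.003*y
    print(np.degrees(yaw),Of,Ot)
print(np.degrees(R.from_quat(env.get_obs()["ee_rot"]).as_euler("zyx")))
E
```

```text
[ 0.45443183 -0.16793973  0.088     ] [ 0.57233018 -0.19585863  0.088     ] [ 0.41625894 -0.1679661   0.114     ] [ 0.44410209 -0.21660681  0.088     ]
-13.322507837327107 0.1211589326070745
side tab [ 0.41509548 -0.17167953  0.114     ]
side fixed end [ 0.45609614 -0.16970441  0.088     ]
-8.0 [ 0.60088444 -0.20366972] [ 0.59904102 -0.19668393]
-10.0 [ 0.59954827 -0.20875907] [ 0.59792743 -0.20304543]
-12.000000000000002 [ 0.59803529 -0.2137987 ] [ 0.59659251 -0.2093642 ]
-14.0 [ 0.59634736 -0.21878245] [ 0.59503789 -0.21563254]
[-1.62939742e+02 -2.80193844e-02  1.79891485e+02]
```

```bash
cat >> h.py <<'E'
def plan(tgt,yaw,n=5):
    o=env.get_obs();Rm=R.from_quat(o["ee_rot"]);d=(np.array(tgt)-o["position"])/n;rows=[]
    for i in range(n):
        rows.append(np.round((Rm*R.from_euler("z",yaw/n*i,degrees=True)).as_matrix().T@d,3).tolist())
    print(rows,yaw/n)
E
python3 - <<'E'
from h import *
plan([.38,.49,.27],30)
E
```

```text
[[-0.044, -0.029, -0.003], [-0.047, -0.024, -0.003], [-0.049, -0.019, -0.003], [-0.051, -0.014, -0.003], [-0.052, -0.009, -0.003]] 6.0
```

Emit:
drive_tool(
  xyz=[
    [-0.044, -0.029, -0.003],
    [-0.045, -0.024, -0.003],
    [-0.046, -0.019, -0.003],
    [-0.047, -0.014, -0.003],
    [-0.048, -0.009, -0.003],
  ],
  yaw=[6, 6, 6, 6, 6],
  grip=1,
)

```text
clock: 0.6
position: [0.3609, 0.5006, 0.2627]
ee_rot: [0.4, 0.917, -0.002, -0.004]
force: [0.8, 0.5, 0.8]
width: 0.0855
```

```bash
python3 - <<'E'
from h import *
o=env.get_obs();print(np.degrees(R.from_quat(o["ee_rot"]).as_euler("zyx")))
plan([.46,.0,.27],0,10);plan([.46,-.17,.27],0,15)
E
```

```text
[-132.87294358   -0.4978049   179.98646797]
[[-0.043, -0.027, -0.001], [-0.043, -0.027, -0.001], [-0.043, -0.027, -0.001], [-0.043, -0.027, -0.001], [-0.043, -0.027, -0.001], [-0.043, -0.027, -0.001], [-0.043, -0.027, -0.001], [-0.043, -0.027, -0.001], [-0.043, -0.027, -0.001], [-0.043, -0.027, -0.001]] 0.0
[[-0.037, -0.026, -0.001], [-0.037, -0.026, -0.001], [-0.037, -0.026, -0.001], [-0.037, -0.026, -0.001], [-0.037, -0.026, -0.001], [-0.037, -0.026, -0.001], [-0.037, -0.026, -0.001], [-0.037, -0.026, -0.001], [-0.037, -0.026, -0.001], [-0.037, -0.026, -0.001], [-0.037, -0.026, -0.001], [-0.037, -0.026, -0.001], [-0.037, -0.026, -0.001], [-0.037, -0.026, -0.001], [-0.037, -0.026, -0.001]] 0.0
```

```bash
python3 - <<'E'
from h import *
plan([.43,.26,.27],-34,5)
E
```

```text
[[-0.045, -0.023, -0.002], [-0.042, -0.028, -0.002], [-0.038, -0.032, -0.002], [-0.034, -0.037, -0.002], [-0.029, -0.041, -0.002]] -6.8
```

Emit:
drive_tool(
  xyz=[
    [-0.045, -0.023, -0.002],
    [-0.042, -0.028, -0.002],
    [-0.038, -0.032, -0.002],
    [-0.034, -0.037, -0.002],
    [-0.029, -0.041, -0.002],
  ],
  yaw=[-6.8, -6.8, -6.8, -6.8, -6.8],
)

```text
clock: 1.1
position: [0.4317, 0.2609, 0.2711]
ee_rot: [0.105, 0.994, -0.001, -0.003]
force: [0.7, 0.0, 0.0]
width: 0.0854
```

Emit:
drive_tool(
  xyz=[
    [-0.013, -0.043, 0],
    [-0.013, -0.043, 0],
    [-0.013, -0.043, 0],
    [-0.013, -0.043, 0],
    [-0.013, -0.043, 0],
  ],
  yaw=[0, 0, 0, 0, 0],
)

```text
clock: 1.6
position: [0.4508, 0.0266, 0.2714]
ee_rot: [0.105, 0.995, -0.001, -0.002]
force: [0.8, 0.2, -0.8]
width: 0.0855
```

Emit:
drive_tool(
  xyz=[
    [-0.013, -0.043, 0],
    [-0.013, -0.043, 0],
    [-0.013, -0.043, 0],
    [-0.013, -0.043, 0],
    [-0.013, -0.043, 0],
  ],
  yaw=[0, 0, 0, 0, 0],
)

```text
clock: 2.1
position: [0.4675, -0.2061, 0.2713]
ee_rot: [0.104, 0.995, -0.001, -0.003]
force: [0.1, 0.2, 1.0]
width: 0.0853
```

Emit:
drive_tool(
  xyz=[
    [0, 0, 0],
    [0, 0, 0],
    [0, 0, 0],
    [0, 0, 0],
    [0, 0, 0],
  ],
  yaw=[0, 0, 0, 0, 0],
)

```text
clock: 2.6
position: [0.466, -0.2108, 0.2707]
ee_rot: [0.109, 0.994, -0.002, -0.003]
force: [0.9, -0.2, -0.3]
width: 0.0855
```

```bash
python3 - <<'E'
from h import *
o,im=snap("w1");print(np.degrees(R.from_quat(o["ee_rot"]).as_euler("ZYX")),o["position"])
cv2.imwrite("pics/w1b.png",cv2.resize(im,(768,576),interpolation=2))
E
```

```text
[ 167.53477956   -0.33876449 -179.75424054] [ 0.46602535 -0.21083299  0.27067139]
```

View pics/w1b.png

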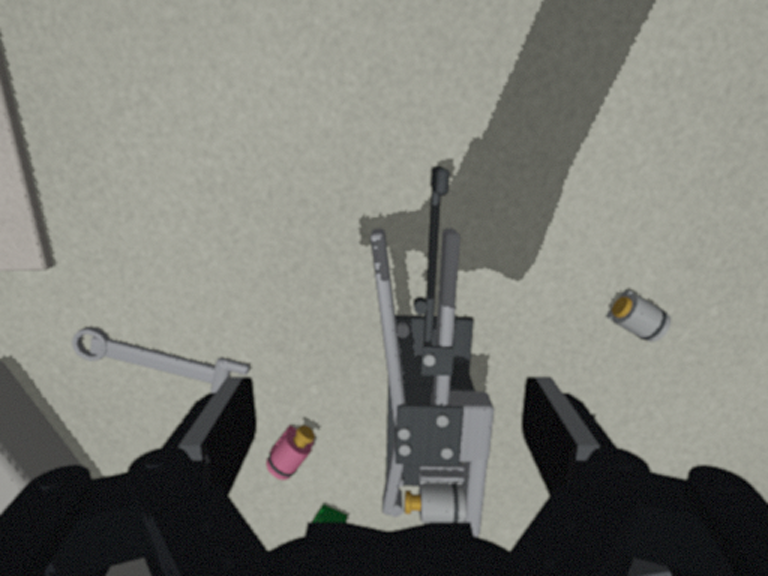

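The wrist view (1.5x) shows the fixed handle end at ~(452,235), the moving handle end at ~(378,235), the tab at (440,180) and the plug at (412,503). I'll enlarge the handle area to take exact points.

```bash
python3 - <<'E'
import cv2
im=cv2.imread("pics/w1.png")[105:225,235:325]
im=cv2.convertScaleAbs(im,alpha=1.8,beta=0)
im=cv2.resize(im,None,fx=5,fy=5,interpolation=2)
for k in range(0,90,10): cv2.putText(im,str(235+k),(k*5,10),0,.35,(0,0,255));cv2.line(im,(k*5,0),(k*5,600),(0,0,255),1) if k%20==0 else 0
for k in range(0,120,10): cv2.putText(im,str(105+k),(420,k*5+4),0,.35,(0,0,255))
cv2.imwrite("pics/c2.png",im)
E
```

```text
(no output)
```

View pics/c2.png

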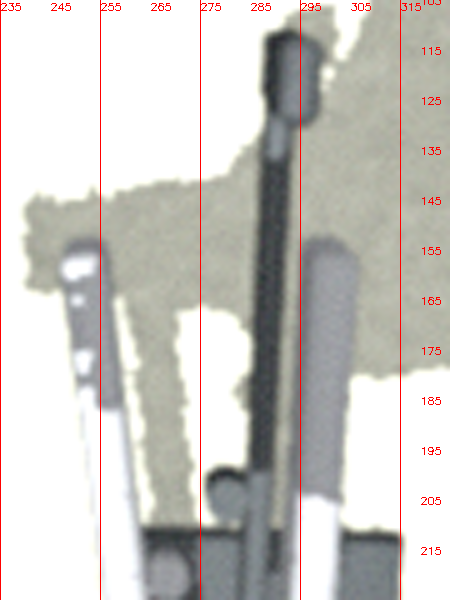

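```bash
python3 - <<'E'
from h import *
o=env.get_obs()
a=cast("wrist",(307,159),.088,o);b=cast("wrist",(302.8,204),.088,o);e=cast("wrist",(301.5,156.5),.088,o);t=cast("wrist",(294.7,121),.114,o)
me=cast("wrist",(246.5,158),.088,o)
d=(b-a)[:2];yaw=np.arctan2(d[1],d[0]);print(a,b,e,t,me,np.degrees(yaw))
for yaw in (yaw,np.radians(-13),np.radians(-11)):
    x=np.array([np.cos(yaw),np.sin(yaw)]);y=np.array([-x[1],x[0]])
    g=e[:2]+.045*x; g=g-y*(y@(g-a[:2]))-.02*y
    O=g+.105*x; print(np.degrees(yaw),"O",O,"grip",g,"tab loc",x@(t[:2]-O),y@(t[:2]-O),"moving end outer",x@(me[:2]-O),y@(me[:2]-O))
E
```

```text
[ 0.4567508  -0.16122973  0.088     ] [ 0.50246746 -0.17355307  0.088     ] [ 0.45310751 -0.166117    0.088     ] [ 0.41549507 -0.16880094  0.114     ] [ 0.44283593 -0.2196515   0.088     ] -15.086030752253386
-15.086030752253386 O [ 0.59420751 -0.21899633] grip [ 0.49282622 -0.19166807] tab loc -0.18561762924653177 0.0019521318127554421 moving end outer -0.14598420327095632 -0.040029943711427346
-13.0 O [ 0.59601958 -0.21390854] grip [ 0.49371072 -0.19028868] tab loc -0.18604468700774265 0.0033423203638309404 moving end outer -0.1479656763284511 -0.040054592724152696
-11.0 O [ 0.59758346 -0.20897916] grip [ 0.4945126  -0.18894421] tab loc -0.1864092800213915 0.004695930838831151 moving end outer -0.14986799647175816 -0.04000348432988107
```

```bash
python3 - <<'E'
from h import *
plan([.494,-.190,.16],0.5,5)
E
```

```text
[[-0.005, 0.005, 0.022], [-0.005, 0.005, 0.022], [-0.005, 0.005, 0.022], [-0.005, 0.005, 0.022], [-0.005, 0.005, 0.022]] 0.1
```

Emit:
drive_tool(
  xyz=[
    [-0.008, 0.009, 0.02],
    [-0.008, 0.009, 0.02],
    [-0.007, 0.007, 0.02],
    [0, 0, 0.02],
    [0, 0, 0],
  ],
  yaw=[0.5, 0, 0, 0, 0],
)

```text
clock: 3.15
position: [0.4969, -0.1857, 0.1895]
ee_rot: [0.108, 0.994, -0.001, -0.001]
force: [0.2, 0.7, -0.3]
width: 0.0853
```

```bash
python3 - <<'E'
from h import *
o=env.get_obs();print(np.degrees(R.from_quat(o["ee_rot"]).as_euler("ZYX")),o["position"])
print(totool([.494,-.190,.074],o))
E
```

```text
[ 1.67554481e+02 -9.78796057e-02 -1.79884302e+02] [ 0.49686152 -0.18571389  0.18951037]
[ 0.00167324 -0.00456881  0.11552286]
```

Emit:
drive_tool(
  xyz=[
    [0.002, -0.005, 0.02],
    [0, 0, 0.02],
    [0, 0, 0.02],
    [0, 0, 0.02],
    [0, 0, 0],
  ],
  yaw=[0.6, 0, 0, 0, 0],
)

```text
clock: 3.65
position: [0.4979, -0.1883, 0.1117]
ee_rot: [0.111, 0.994, -0.001, 0.003]
force: [-0.1, -0.0, -0.8]
width: 0.0858
```

```bash
python3 - <<'E'
from h import *
o,im=snap("w2");print(np.degrees(R.from_quat(o["ee_rot"]).as_euler("ZYX")),o["position"])
print(totool([.494,-.190,.074],o))
E
```

```text
[ 167.2552331     0.3334996  -179.95212635] [ 0.49788389 -0.188259    0.1116897 ]
[ 0.00362344 -0.00252345  0.03767137]
```

View pics/w2.png

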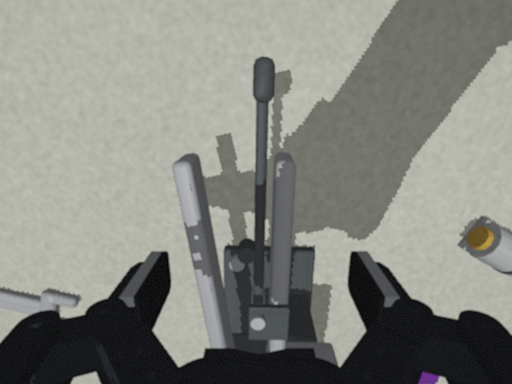

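The fingers straddle both handles: pad tips at columns ~168 and ~350, handles between them at 190–295. Descending.

Emit:
drive_tool(
  xyz=[
    [0.004, -0.002, 0.012],
    [0, 0, 0.012],
    [0, 0, 0.012],
    [0, 0, 0.003],
    [0, 0, 0],
  ],
  yaw=[0, 0, 0, 0, 0],
)

```text
clock: 4.2
position: [0.497, -0.1905, 0.0743]
ee_rot: [0.111, 0.994, -0.002, 0.007]
force: [0.3, 0.1, 0.1]
width: 0.0854
```

```bash
python3 - <<'E'
from h import *
o=env.get_obs();print(np.degrees(R.from_quat(o["ee_rot"]).as_euler("ZYX")),o["position"],o["force"])
print(totool([.494,-.190,.074],o))
E
```

```text
[ 167.27784827    0.83489125 -179.91996319] [ 0.49695506 -0.19048375  0.07425201] [0.3047511  0.05553654 0.11469081]
[ 0.0029924  -0.0001786   0.00020868]
```

Centred within 3 mm along x, which is harmless. Closing at 30 N.

Emit:
drive_tool(
  xyz=[
    [0, 0, 0],
    [0, 0, 0],
    [0, 0, 0],
    [0, 0, 0],
    [0, 0, 0],
  ],
  yaw=[0, 0, 0, 0, 0],
  grip=0,
  squeeze=30,
)

```text
clock: 4.7
position: [0.4982, -0.1912, 0.0779]
ee_rot: [0.114, 0.993, -0.001, 0.009]
force: [-0.2, -6.5, -15.5]
width: 0.039
```

Emit:
drive_tool(
  xyz=[
    [0, 0, 0],
    [0, 0, 0],
    [0, 0, 0],
    [0, 0, 0],
    [0, 0, 0],
  ],
  yaw=[0, 0, 0, 0, 0],
)

```text
clock: 5.2
position: [0.4982, -0.1913, 0.0779]
ee_rot: [0.115, 0.993, -0.001, 0.009]
force: [0.1, 0.8, -1.6]
width: 0.0394
```

Emit:
drive_tool(
  xyz=[
    [0, 0, 0],
    [0, 0, 0],
    [0, 0, 0],
    [0, 0, 0],
    [0, 0, 0],
  ],
  yaw=[0, 0, 0, 0, 0],
)

```text
clock: 5.7
position: [0.4982, -0.1913, 0.0779]
ee_rot: [0.115, 0.993, -0.001, 0.009]
force: [0.6, 0.3, -2.4]
width: 0.0391
```

The opening is 39 mm against a nominal 40 mm shut width. Releasing and rising.

Emit:
drive_tool(
  xyz=[
    [0, 0, 0],
    [0, 0, 0],
    [0, 0, 0],
    [0, 0, 0],
    [0, 0, 0],
  ],
  yaw=[0, 0, 0, 0, 0],
  grip=1,
)

```text
clock: 6.2
position: [0.4986, -0.1927, 0.0786]
ee_rot: [0.114, 0.993, -0.002, 0.01]
force: [-0.2, -0.3, 0.2]
width: 0.0855
```

Emit:
drive_tool(
  xyz=[
    [0, 0, -0.01],
    [0, 0, -0.015],
    [0, 0, -0.03],
    [0, 0, -0.04],
    [0, 0, -0.04],
  ],
  yaw=[0, 0, 0, 0, 0],
)

```text
clock: 6.7
position: [0.4926, -0.1907, 0.215]
ee_rot: [0.114, 0.993, -0.001, 0.004]
force: [1.2, -0.2, -0.2]
width: 0.0854
```

```bash
python3 - <<'E'
from h import *
o,im=snap("w3");print(np.degrees(R.from_quat(o["ee_rot"]).as_euler("ZYX")),o["position"],o["force"])
t=env.camera("side")[:,:,::-1];cv2.imwrite("pics/side3.png",t)
b=cv2.resize(t[215:300,190:350],None,fx=2,fy=2,interpolation=2)
out=np.zeros((384,512+320,3),np.uint8);out[:,:512]=im;out[:170,512:]=b
cv2.imwrite("pics/w3b.png",cv2.resize(out,(800,369)))
E
```

```text
[ 166.92479143    0.41353992 -179.9765367 ] [ 0.49260326 -0.19073193  0.21498715] [ 1.17419118 -0.22118527 -0.18350221]
```

View pics/w3b.png

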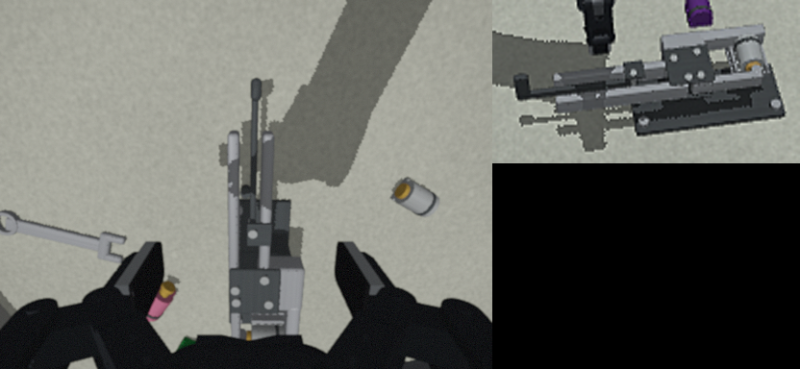

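The handles are now parallel (columns ~233 and ~267, against splayed before), so the pliers stay shut with the gripper off, and the plug is pressed in. Next I close the fingers and go to the +y side of the tab.

```bash
python3 - <<'E'
from h import *
o=env.get_obs();print(totool([.425,-.135,.20],o)/5)
E
```

```text
[0.01656756 0.00794739 0.00346372]
```

Emit:
drive_tool(
  xyz=[
    [0.017, 0.008, 0.003],
    [0.017, 0.008, 0.003],
    [0.017, 0.008, 0.003],
    [0.016, 0.008, 0.003],
    [0.015, 0.008, 0.003],
  ],
  yaw=[0, 0, 0, 0, 0],
  grip=0,
)

```text
clock: 7.3
position: [0.4261, -0.135, 0.2049]
ee_rot: [0.115, 0.993, -0.002, 0.014]
force: [-0.4, 0.5, 0.5]
width: 0.012
```

Emit:
drive_tool(
  xyz=[
    [0, 0, 0],
    [0, 0, 0],
    [0, 0, 0],
    [0, 0, 0],
    [0, 0, 0],
  ],
  yaw=[0, 0, 0, 0, 0],
)

```text
clock: 7.8
position: [0.426, -0.1353, 0.205]
ee_rot: [0.115, 0.993, -0.002, 0.014]
force: [-0.0, 0.1, 0.3]
width: 0.0001
```

```bash
python3 - <<'E'
from h import *
o,im=snap("w4");print(np.degrees(R.from_quat(o["ee_rot"]).as_euler("ZYX")),o["position"],o["force"])
print(totool([.425,-.135,.102],o))
E
```

```text
[ 166.82884202    1.66789052 -179.91223889] [ 0.42596072 -0.13526962  0.20499773] [-0.01368978  0.08604963  0.3048333 ]
[0.00399432 0.00020127 0.10292489]
```

View pics/w4.png

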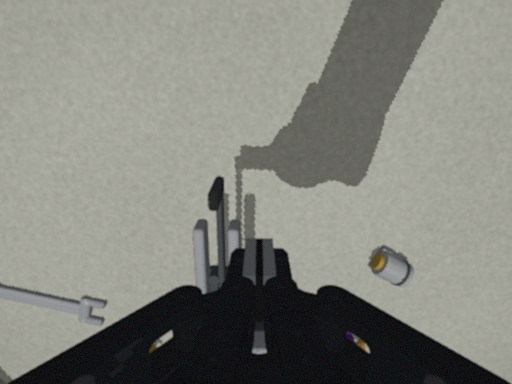

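Fingers are closed at column 260 and the tab is at (217,192) on the left, clear. Descending beside it.

Emit:
drive_tool(
  xyz=[
    [0.002, 0, 0.025],
    [0.001, 0, 0.025],
    [0.001, 0, 0.025],
    [0, 0, 0.022],
    [0, 0, 0.004],
  ],
  yaw=[0, 0, 0, 0, 0],
)

```text
clock: 8.35
position: [0.431, -0.1374, 0.1026]
ee_rot: [0.115, 0.993, -0.003, 0.02]
force: [0.3, -0.7, -0.1]
width: -0.0
```

```bash
python3 - <<'E'
from h import *
o,im=snap("w5");print(np.degrees(R.from_quat(o["ee_rot"]).as_euler("ZYX")),o["position"],o["force"])
print(totool([.425,-.135,.102],o), "tab in tool",totool([.4155,-.1688,.102],o))
E
```

```text
[ 166.77285069    2.26951244 -179.90786065] [ 0.43096442 -0.1374191   0.10259151] [ 0.30128084 -0.71613459 -0.09872883]
[0.00637814 0.00099074 0.00033761] tab in tool [ 0.00789107 -0.03408634  0.00033406]
```

View pics/w5.png

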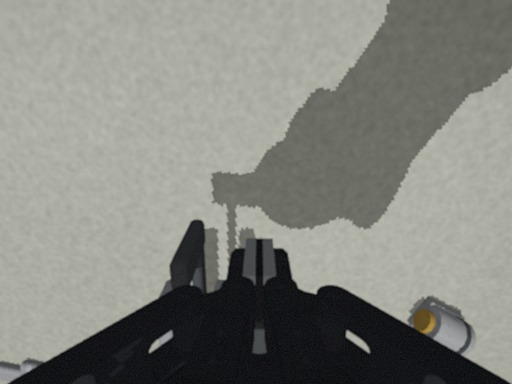

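Beside the tab now (tab top at ~(190,245)). Correcting x, then pushing -y in small steps.

Emit:
drive_tool(
  xyz=[
    [0.005, 0, 0],
    [0.003, -0.004, 0],
    [0, -0.005, 0],
    [0, -0.005, 0],
    [0, 0, 0],
  ],
  yaw=[0, 0, 0, 0, 0],
)

```text
clock: 8.9
position: [0.4208, -0.1512, 0.1058]
ee_rot: [0.115, 0.993, -0.004, 0.023]
force: [0.5, 0.1, -0.0]
width: 0.0
```

```bash
python3 - <<'E'
from h import *
o=env.get_obs();print("tab in tool",totool([.4155,-.1688,.102],o), R.from_quat(o["ee_rot"]).as_matrix().T@o["force"])
E
```

```text
tab in tool [ 0.00129572 -0.01835439  0.00373994] [-0.49547547  0.24777533  0.0479576 ]
```

Emit:
drive_tool(
  xyz=[
    [0, -0.005, 0.003],
    [0, -0.005, 0],
    [0, -0.004, 0],
    [0, 0, 0],
    [0, 0, 0],
  ],
  yaw=[0, 0, 0, 0, 0],
)

```text
clock: 9.4
position: [0.4184, -0.1649, 0.1031]
ee_rot: [0.115, 0.993, -0.003, 0.023]
force: [-0.6, 1.4, 0.4]
width: -0.0002
```

```bash
python3 - <<'E'
from h import *
o=env.get_obs();print("tab in tool",totool([.4155,-.1688,.102],o), R.from_quat(o["ee_rot"]).as_matrix().T@o["force"])
E
```

```text
tab in tool [ 0.00200031 -0.0045046   0.00099784] [ 0.92425329  1.22375384 -0.44917829]
```

Emit:
drive_tool(
  xyz=[
    [0, -0.003, 0],
    [0, -0.003, 0],
    [0, -0.002, 0],
    [0, 0, 0],
    [0, 0, 0],
  ],
  yaw=[0, 0, 0, 0, 0],
)

```text
clock: 9.9
position: [0.4173, -0.1735, 0.1031]
ee_rot: [0.114, 0.993, -0.003, 0.024]
force: [1.1, 1.4, -0.6]
width: 0.0001
```

```bash
python3 - <<'E'
from h import *
o=env.get_obs();print("tab in tool",totool([.4155,-.1688,.102],o), R.from_quat(o["ee_rot"]).as_matrix().T@o["force"])
t=env.camera("side")[:,:,::-1];cv2.imwrite("pics/side6.png",cv2.resize(t[200:310,180:360],None,fx=3,fy=3,interpolation=2))
E
```

```text
tab in tool [0.0028898  0.00416206 0.0010047 ] [-0.69829624  1.64252717  0.65206175]
```

View pics/side6.png

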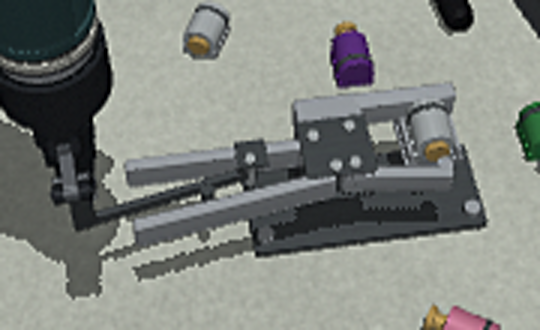

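It tripped: the handles are splayed again, the lever is deflected under the fingers, and the jaw is off the cell. Backing off +y, then up.

Emit:
drive_tool(
  xyz=[
    [0, 0.008, 0],
    [0, 0.01, 0],
    [0, 0.015, 0],
    [0, 0.02, 0],
    [0, 0, 0],
  ],
  yaw=[0, 0, 0, 0, 0],
)

```text
clock: 10.45
position: [0.429, -0.1188, 0.1029]
ee_rot: [0.115, 0.993, -0.003, 0.023]
force: [0.3, 0.7, 0.3]
width: -0.0001
```

Emit:
drive_tool(
  xyz=[
    [0, 0, -0.03],
    [0, 0, -0.03],
    [0, 0.03, -0.04],
    [0, 0.04, -0.02],
    [0, 0, 0],
  ],
  yaw=[0, 0, 0, 0, 0],
)

```text
clock: 10.95
position: [0.44, -0.0481, 0.2256]
ee_rot: [0.117, 0.993, -0.004, 0.022]
force: [0.6, -0.3, 0.1]
width: -0.0
```

```bash
python3 - <<'E'
from h import *
print(env.get_obs()["position"],env.get_obs()["qd"].round(3))
t=env.camera("side")[:,:,::-1];u=env.camera("top")[:,:,::-1]
a=cv2.resize(t[200:310,180:360],None,fx=2.5,fy=2.5,interpolation=2)
b=cv2.resize(u[145:275,265:345],None,fx=4,fy=4,interpolation=2)
out=np.zeros((520,450+320,3),np.uint8);out[:275,:450]=a;out[:,450:]=b;cv2.imwrite("pics/fin.png",out)
E
```

```text
[ 0.43995558 -0.04810223  0.22564214] [ 0.066 -0.011  0.075  0.029  0.043 -0.007  0.01 ]
```

View pics/fin.png

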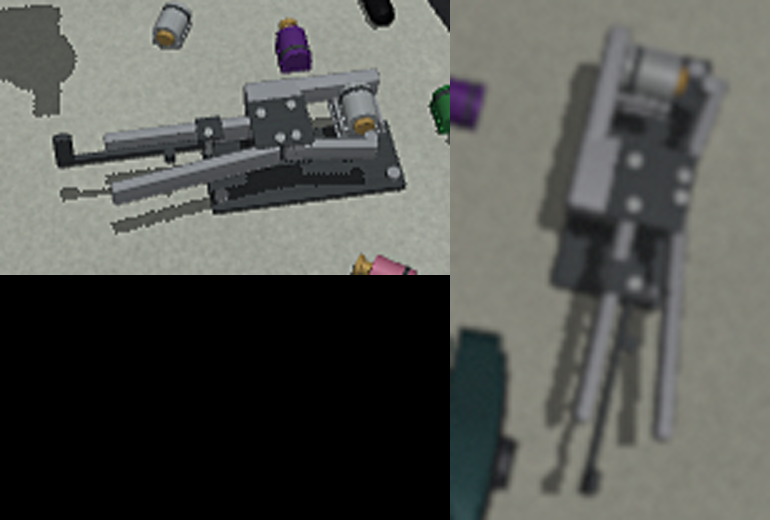

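The pliers are open, the lever is back at rest, the plug head sits flush on the cell (only a thin strip shows) and the gripper is clear. Handing in.

```bash
python3 -c "
from plant import env
env.job_done()"
```

```text
the job is handed in; nothing more can be done
```

The job is done and handed in at about 11 s of the 45 s allowed. I worked only on the pliers holding the cell (the right-hand pair in the top view).

- **Squeeze:** I closed the gripper on the handles at 30 N until the opening read 39 mm, against about 40 mm nominal when shut. With the gripper open and lifted off, the handles stayed parallel, so they had locked over centre.
- **Release:** I pushed the thumb tab about 20 mm toward the pliers' -y with closed fingers. The side camera then showed the handles sprung open. I backed off to +y and lifted clear.
- **Last checks:** The final pictures show the handles open, the lever back at rest and the cell in its cradle with the jaw clear. The plug head stands only a thin strip proud, where at the start it stuck out clearly. I judged plug depth by eye and did not measure it. Forces on the tool read under 2 N during the lever push. The highest reading overall was about 17 N, a brief one while the grip closed.

No check failed. One mistake along the way: I first turned the tool 30° the wrong way in free space, well before reaching the pliers, and corrected it.

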